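# Dock the kitchen timer and set its guarded dial

### The job

Put the white kitchen timer away in its charging dock and set it: pick it up by its grip ridge, lower it gently until it lies flat and fully home in the dock, and let go. Then reach into its round well, take the dial and turn it clockwise until its white pointer meets the red marker on the rim. Leave the timer docked and do not disturb the mug, the spice jar and the tin.

Things in the scene. Friction and masses are not known exactly. Their poses are not given: they have to be found in the camera images.
- timer: White kitchen timer, loose, about 0.45 kg, balanced within 12 mm of its grip ridge. Origin: on its underside below the ridge; x from ridge to dial, z up. Base 18 mm thick: 118 x 64 mm round the ridge (x -58 to 60 mm), then a round well centred at x = 85 mm: outer radius 46, inner radius 40 mm, rim 50 mm and floor 18 mm above the underside. 189 mm long in all.
- timer_grip (a point): Centre of the grip ridge, a grey bar with black ribs, 56 mm long (timer's x), 16 mm wide (y), from 18 to 50 mm above the underside; this point is 34 mm above the underside. Axes as the timer's.
- dial_center (a point): On the dial's upright axis, 85 mm along x from timer_grip, also 34 mm above the underside; axes as the timer's (they do not turn with the dial). In the well lies a black disc, radius 37 mm, top at 23 mm, with a grip bar 40 mm long (along the pointer), 12 mm wide, from 23 to 46 mm above the underside, so below the rim. Fingers go between bar and well wall.
- dial (a joint): Dial angle (rad). 0: bar and white pointer point along the timer's +x, away from the ridge; grows as the dial is turned clockwise seen from above; stops at 0 and 3.3. Friction 0.04 N m; stays where it is left. Starts between 0 and 0.3.
- marker (a joint): Angle of the red marker on the rim (rad), counted as the dial's: the dial points at the marker when both angles are equal. Set beforehand, stays put; between 1.9 and 2.6.
- pointer_tip (a point): Tip of the dial's white pointer, 36 mm from the dial's axis; the pointer is a white stripe 4 mm wide from the bar's end to the edge of the disc, continued on top of that end of the bar.
- red_marker (a point): The red marker, a tab 7 mm wide on top of the rim; this point lies 36 mm from the dial's axis in the marker's direction, so that it coincides from above with pointer_tip when the dial is set.
- dock: Charging dock, fixed: grey plate 214 x 112 mm, 6 mm thick, with dark upstands to 18 mm above the worktop that leave 4 mm play round the timer. Origin on the worktop. The docked timer's origin lies 6 mm straight above the dock's, x the same way: the round well at the +x end, where the side upstands stand wider apart (106 mm; 78 mm at the other); two brass contacts mark the -x end.
- mug: Bystander: cream mug with stripes, 80 x 115 x 93 mm, loose; origin at its underside.
- spice_jar: Bystander: spice jar with a red cap, 45 mm wide, 106 mm high, loose; origin at its underside.
- tin: Bystander: low tomato tin, 75 mm wide, 58 mm high, loose; origin at its underside.
Not all that is in view belongs to the job. There is more than one size of the timer; the job needs the smaller.

How it is judged:
By the outcome, as a careful person would: the job done as asked, in the order asked, and still so for the second after the job is handed in, with the robot touching nothing.
It also fails if it takes over 67 s, if anything falls off the work surface, if the arm or the gripper's body presses on something with over 40 N, if the wrist force passes 120 N, or if a joint passes its speed limit or range.

### The arm

A 7-joint arm with a two-finger parallel gripper is mounted at the origin on a cart in front of the work surface, level with it; the furniture and walls round the work are solid. World frame = base frame: x ahead of the robot, y to its left, z up, the work surface at z = 0. Lengths are in m, angles in rad, forces in N, time in s.
With the tool pointing down it reaches from about 0.4 to 0.85 m from the base axis. Payload 4.5 kg.
Tool frame: the origin (TCP) lies midway between the tips of the shut fingers; the grasp point (between the pads) lies 19 mm behind it; z points along the fingers, y is the line along which they close (so a half turn about z gives the same grasp; the last joint's range is limited). The gripper opens to 88 mm and grips with 3 to 60 N. Pads are 18 mm wide; open, the fingers measure 123 mm over their backs; the gripper's body (75 mm by 187 mm) begins 45 mm behind the grasp point.
Start: joints at [1.145, 0.689, -0.195, 1.565, 0.157, 0.902, -0.215], TCP at [0.277, -0.56, 0.239] pointing down, gripper open.
Joint ranges: [-3.01, 3.01], [-0.46, 2.08], [-1.47, 1.51], [0.13, 2.56], [-1, 4.14], [0.04, 2.09], [-2.66, 2.66]. Speed limits (rad/s): [2.57, 2.57, 3.14, 3.14, 3.14, 3.14, 3.14].

### API

Orientations are given as a unit quaternion [x, y, z, w].
In Python, from plant import r gives the robot as it stands.
- The arm moves only by the tool carry_out, never from a script. Its argument "plan" is a list of rows, each an object with "rot": the turn, a rotation vector about the tool's x, y, z in rad, a list of three; "xyz": the shift along the tool's x, y, z in m, a list of three; "grip": the closure in counts, from 0 (fully open) to 255 (shut). In form: [{"rot": [wx, wy, wz], "xyz": [dx, dy, dz], "grip": grip}, ...]. A call has 1 to 8 rows; each row is the pose to reach, as a shift and turn from the pose commanded when the call began, along the tool's axes at that moment; what a row does not reach only later rows make up. A row lasts 1/12 s, in which the tool goes at most 41.7 mm and 7.16 degrees, less where a joint would pass 70% of its speed; a pose out of reach is approached as far as the arm can. A call with a gripper value outside its range is refused whole. The fingers move at their own pace and stop on an object; "squeeze" is the grip in N (left out, the last holds). Time passes only in rows, so rows that repeat a pose let the fingers close. It gives the time, the measured TCP pose, the force, the opening and the grip force at its end, in the units of the state.
- r.get_state(): the state, without advancing time (a new reading comes with each control period).
- r.snapshot(name): name is "scene" or "side" or "wrist"; returns the picture (384x512x3 uint8, red, green, blue); there is no depth.
- r.camera_params(name): a dict with "fx", "fy", "cx", "cy" (pixels), "distortion" ([k1, k2, p1, p2, k3] as OpenCV has them; the pictures are not rectified), "position" and "attitude" of the camera in the world; the wrist camera has in their place "hand_eye" (4x4, takes a point from camera to tool coordinates, whose origin is the TCP and whose axes are the flange's). Camera axes: x right, y down, z forward; pixel columns grow to the right and rows downward; lengths in m; the calibration is good to about 2 mm. A picture is of the moment at which its call begins: read the wrist's pose just before it. camera_params takes no time and is no camera call.
- r.finish_job(): hands the job in; it is judged then, once.
The state is a dict: "clock": time; "q": joint angles; "qd": joint speeds; "joint_torque": joint torques, N m; "tool_pos": TCP position; "eef_rot": TCP orientation; "contact_force": force on the tool from outside, world axes, zero at the start; "moment": the same for the moment, N m; "opening": opening from 0.0 (shut) to 1.0 (fully open); "finger_force": force on a finger pad.
Only numpy, scipy, OpenCV 4.12 (cv2) and the standard library are available. Lean on these libraries where they do the work, as an engineer would, in place of code of your own. Each camera call takes 0.05 s, during which the arm holds its last target. There are 200 camera calls.

## Working session

There is one attempt and no reset: what is moved stays moved. The work goes in short steps, Python scripts to look and compute and a tool call to move; the robot and the scene stay as the last step left them, time stands still between calls to the robot, and variables do not carry over. Pictures are saved under pics/ and viewed, at most 10 in all, crops included, and the job is handed in when it is done.

Besides the shell and the picture viewer there is one more tool, called after "Request:" as name([rows], argument=value, ...), one row to a line, values as JSON. carry_out: Moves the arm, as the interface text tells. Its arguments: {"type":"object","properties":{"plan":{"type":"array"},"squeeze":{"type":"number"}},"required":["plan"]}

```bash
mkdir -p pics; ls
python3 - <<'E'
from plant import r
import cv2,numpy as np
s=r.get_state();print({k:np.round(v,3).tolist() for k,v in s.items()})
a=r.snapshot("scene");b=r.snapshot("side")
cv2.imwrite("pics/scene.png",a[:,:,::-1]);cv2.imwrite("pics/side.png",b[:,:,::-1])
for n in("scene","side","wrist"):print(n,r.camera_params(n))
E
```

```text
pics
{'clock': 0.0, 'q': [1.145, 0.69, -0.195, 1.566, 0.157, 0.903, -0.215], 'qd': [-0.0, 0.002, -0.001, -0.0, -0.003, 0.0, -0.001], 'joint_torque': [0.0, -52.756, -1.267, -15.343, -0.053, 0.006, 0.0], 'tool_pos': [0.277, -0.56, 0.238], 'eef_rot': [0.974, 0.228, -0.0, -0.001], 'contact_force': [0.28, -0.097, 0.022], 'moment': [0.044, 0.007, 0.004], 'finger_force': 0.0, 'opening': 0.998}
scene {'fx': 351.5857935364682, 'fy': 351.5857935364682, 'cx': 256.2805618529934, 'cy': 187.83180172963122, 'distortion': array([-0.10346071,  0.        ,  0.        ,  0.        ,  0.        ]), 'position': array([-0.37950686,  0.5386439 ,  0.69741836]), 'attitude': array([-0.432536  ,  0.75743184, -0.43169272,  0.22989347])}
side {'fx': 381.05684998709813, 'fy': 381.05684998709813, 'cx': 251.37330644643998, 'cy': 192.1289862601855, 'distortion': array([-0.0707223,  0.       ,  0.       ,  0.       ,  0.       ]), 'position': array([0.21934854, 0.78970993, 0.80026293]), 'attitude': array([-0.12639302,  0.90283951, -0.4066195 ,  0.05971782])}
wrist {'fx': 284.8269304760107, 'fy': 284.8269304760107, 'cx': 256.6340643894015, 'cy': 195.20450668814837, 'distortion': array([-0.0065374,  0.       ,  0.       ,  0.       ,  0.       ]), 'hand_eye': array([[ 6.23627296e-05, -9.61692003e-01, -2.74132244e-01,
         7.08101332e-02],
       [ 9.99999636e-01,  2.93091814e-04, -8.00713347e-04,
        -4.85111880e-04],
       [ 8.50385539e-04, -2.74132095e-01,  9.61691672e-01,
        -1.45764560e-01],
       [ 0.00000000e+00,  0.00000000e+00,  0.00000000e+00,
         1.00000000e+00]])}
```

View pics/scene.png

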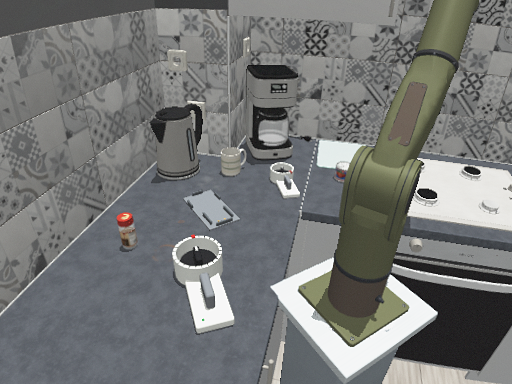

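View pics/side.png

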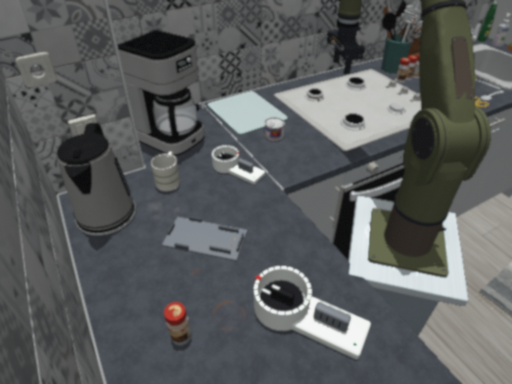

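Small timer: scene (283,178), side (237,162). Dock: scene (211,208), side (205,237). The large one at scene (203,280) is a decoy. I'll enlarge the crops to pick points.

```bash
cat > h.py <<'E'
import numpy as np,cv2
from scipy.spatial.transform import Rotation as R
from plant import r
def cam(n,s=None):
    p=r.camera_params(n);K=np.array([[p['fx'],0,p['cx']],[0,p['fy'],p['cy']],[0,0,1]])
    if n=='wrist':
        s=s or r.get_state();T=np.eye(4);T[:3,:3]=R.from_quat(s['eef_rot']).as_matrix();T[:3,3]=s['tool_pos']
        T=T@p['hand_eye'];return K,p['distortion'],T[:3,:3],T[:3,3]
    return K,p['distortion'],R.from_quat(p['attitude']).as_matrix(),p['position']
def plane(c,uv,z):
    K,d,A,t=c;u=cv2.undistortPoints(np.array(uv,float).reshape(-1,1,2),K,d).reshape(-1,2)
    v=np.c_[u,np.ones(len(u))]@A.T;return t+v*((z-t[2])/v[:,2])[:,None]
def proj(c,X):
    K,d,A,t=c;return cv2.projectPoints(np.array(X,float).reshape(-1,1,3),cv2.Rodrigues(A.T)[0],-A.T@t,K,d)[0].reshape(-1,2)
E
python3 - <<'E'
import cv2,numpy as np
a=cv2.imread('pics/scene.png');b=cv2.imread('pics/side.png')
f=lambda i,x,y:cv2.resize(i[y:y+75,x:x+100],(400,300),interpolation=cv2.INTER_CUBIC)
cv2.imwrite('pics/c.png',np.vstack([np.hstack([f(a,165,170),f(a,240,145)]),np.hstack([f(b,155,200),f(b,190,130)])]))
E
```

```text
(no output)
```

View pics/c.png

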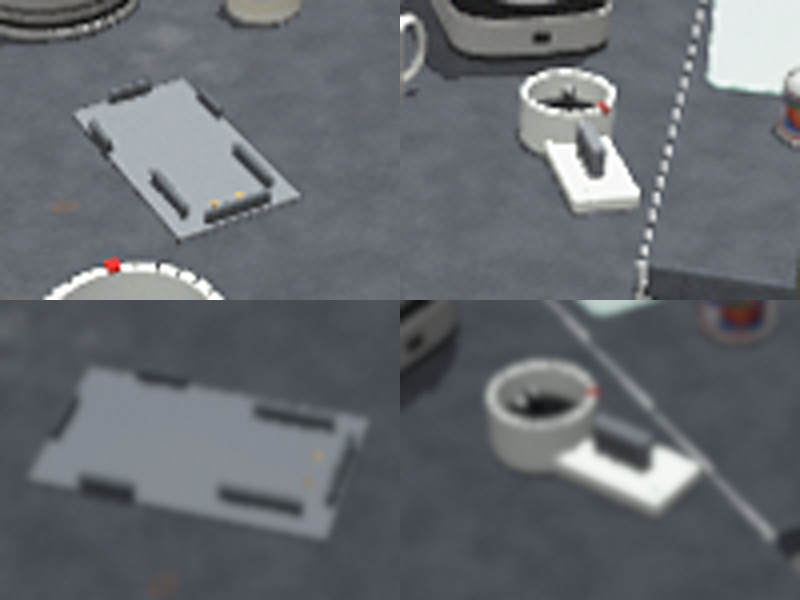

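Dock corners and the brass contacts (the robot-side end) are clear, and so are the small timer's rim and base end. Next I'll compute positions.

Run:
```python
from h import *
def ev(n,o,dc,br,well,ends):
    c=cam(n);g=lambda l,z:plane(c,np.array(l)/4+np.array(o[:2]),z)
    return dict(dock=g(dc,.006),brass=g(br,.006)) if well is None else dict(w=g(well,.05),e=g(ends,.018))
np.set_printoptions(precision=4,suppress=True)
for n,o,dc,br in(("scene",(165,170),[(73,117),(185,78),(300,195),(180,240)],[(215,205),(240,195)]),("side",(155,200),[(30,178),(92,66),(370,118),(325,238)],[(307,182),(319,156)])):
    d=ev(n,o,dc,br,None,None);D=d['dock'];x=(D[0]+D[1]-D[2]-D[3])/2
    print(n,D[:,:2].tolist(),'c',D.mean(0),'L',np.linalg.norm(x),'W',np.linalg.norm(D[0]-D[1]),np.linalg.norm(D[2]-D[3]),'yaw',np.arctan2(x[1],x[0]),'brassmid',d['brass'].mean(0))
for n,o,w,e in(("scene",(240,145),[(167,95)],[(178,207),(238,193)]),("side",(190,130),[(142,101)],[(257,205),(303,164)])):
    d=ev(n,o,0,0,w,e);m=d['e'].mean(0);x=d['w'][0]-m
    print(n,d['w'],d['e'],'L143?',np.linalg.norm(x[:2]),'W64?',np.linalg.norm(d['e'][0]-d['e'][1]),'yaw',np.arctan2(x[1],x[0]))
c=cam('wrist');print('wrist pos',c[3])
for n,uv,z in(("scene",[(230,172)],0),("scene",[(342,178)],0),("scene",[(128,248)],0)):print(plane(cam(n),uv,z))
```

```text
scene [[0.6368614811194622, 0.20373354889479245], [0.6484213948691209, 0.08845634194686824], [0.4365686286596976, 0.08385235671659969], [0.4307968572560271, 0.19502077560391223]] c [0.5382 0.1428 0.006 ] L 0.20906475132289767 W 0.11585536693487312 0.11131815082474743 yaw 0.03185379340548651 brassmid [0.4596 0.1388 0.006 ]
side [[0.6464251290242854, 0.201518649601252], [0.6501027434435984, 0.09005758495979677], [0.43825724997613164, 0.0838840678230901], [0.43621440539213, 0.19492899241665984]] c [0.5427 0.1426 0.006 ] L 0.21112457756689493 W 0.11152171886598501 0.11106371366015982 yaw 0.030231247304595515 brassmid [0.4624 0.1401 0.006 ]
scene [[ 0.5898 -0.1871  0.05  ]] [[ 0.4595 -0.1107  0.018 ]
 [ 0.452  -0.1723  0.018 ]] L143? 0.14162263260070254 W64? 0.062055414064679154 yaw -0.32826274906746383
side [[ 0.5928 -0.1806  0.05  ]] [[ 0.4739 -0.1129  0.018 ]
 [ 0.4516 -0.1741  0.018 ]] L143? 0.1352813039629085 W64? 0.06516458550101052 yaw -0.27752243425745754
wrist pos [ 0.3404 -0.5279  0.3838]
[[ 0.7438 -0.0403  0.    ]]
[[ 0.4819 -0.4146  0.    ]]
[[0.4778 0.4422 0.    ]]
```

Request:
carry_out([
  {"rot": [0,0,-0.5],"xyz": [0.1,-0.065,0],"grip": 0},
  {"rot": [0,0,-1.0],"xyz": [0.2,-0.13,0],"grip": 0},
  {"rot": [0,0,-1.0],"xyz": [0.2,-0.13,0],"grip": 0},
  {"rot": [0,0,-1.0],"xyz": [0.2,-0.13,0],"grip": 0},
  {"rot": [0,0,-1.0],"xyz": [0.2,-0.13,0],"grip": 0},
  {"rot": [0,0,-1.0],"xyz": [0.2,-0.13,0],"grip": 0},
  {"rot": [0,0,-1.0],"xyz": [0.2,-0.13,0],"grip": 0},
  {"rot": [0,0,-1.0],"xyz": [0.2,-0.13,0],"grip": 0},
])

```text
clock: 0.77
tool_pos: [0.4005, -0.3521, 0.2388]
eef_rot: [0.741, 0.671, 0.0, -0.0]
contact_force: [-0.6, -0.3, -0.8]
opening: 0.997
finger_force: 0.0
```

```bash
cat >> h.py <<'E'
def go(pos,ang,s=None):
    "tool-down move to pos with tool-x at world angle ang: shift and turn in tool axes"
    s=s or r.get_state();A=R.from_quat(s['eef_rot'])
    B=R.from_matrix(np.c_[[np.cos(ang),np.sin(ang),0],[np.sin(ang),-np.cos(ang),0],[0,0,-1]])
    print('at',np.round(s['tool_pos'],4),'q',np.round(s['q'],2),'F',np.round(s['contact_force'],1),'t',round(s['clock'],2),'open',round(s['opening'],3))
    print('xyz',np.round(A.inv().apply(np.array(pos)-s['tool_pos']),4),'rot',np.round((A.inv()*B).as_rotvec(),4))
E
python3 -c "
from h import *
go((.51,-.158,.2),2.83)"
```

```text
at [ 0.4005 -0.3521  0.2388] q [ 0.93  0.6  -0.47  1.83  0.37  0.8   0.17] F [-0.6 -0.3 -0.8] t 0.77 open 0.997
xyz [0.204  0.0898 0.039 ] rot [ 8.0000e-04 -7.0000e-04 -1.3583e+00]
```

Request:
carry_out([
  {"rot": [0,0,-0.12],"xyz": [0.03,0.013,0],"grip": 0},
  {"rot": [0,0,-1.0],"xyz": [0.204,0.09,0.02],"grip": 0},
  {"rot": [0,0,-1.0],"xyz": [0.204,0.09,0.02],"grip": 0},
  {"rot": [0,0,-1.0],"xyz": [0.204,0.09,0.02],"grip": 0},
  {"rot": [0,0,-1.0],"xyz": [0.204,0.09,0.02],"grip": 0},
  {"rot": [0,0,-1.0],"xyz": [0.204,0.09,0.02],"grip": 0},
  {"rot": [0,0,-1.0],"xyz": [0.204,0.09,0.02],"grip": 0},
  {"rot": [0,0,-1.0],"xyz": [0.204,0.09,0.02],"grip": 0},
])

```text
clock: 1.43
tool_pos: [0.5117, -0.1595, 0.2185]
eef_rot: [0.332, 0.943, 0.0, -0.0]
contact_force: [0.6, -0.0, 0.2]
opening: 1.0
finger_force: 0.0
```

Request:
carry_out([
  {"rot": [0,0,-0.1],"xyz": [0,0,0.01],"grip": 60},
  {"rot": [0,0,-0.22],"xyz": [0,0,0.02],"grip": 60},
  {"rot": [0,0,-0.36],"xyz": [0,0,0.02],"grip": 60},
  {"rot": [0,0,-0.36],"xyz": [0,0,0.02],"grip": 60},
  {"rot": [0,0,-0.36],"xyz": [0,0,0.02],"grip": 60},
])

```text
clock: 1.85
tool_pos: [0.5108, -0.1621, 0.1984]
eef_rot: [0.164, 0.986, 0.0, -0.0]
contact_force: [0.6, 0.8, -0.1]
opening: 0.766
finger_force: 0.0
```

Run:
```python
from h import *
go((.51,-.158,.2),2.83)
a=r.snapshot('wrist');cv2.imwrite('pics/w1.png',a[:,:,::-1])
```

```text
at [ 0.5108 -0.1621  0.1984] q [ 0.68  0.73 -0.79  1.86  0.68  0.85  0.79] F [ 0.6  0.8 -0.1] t 1.85 open 0.766
xyz [ 0.0021  0.0036 -0.0016] rot [ 0.0005 -0.0007 -0.0179]
```

View pics/w1.png

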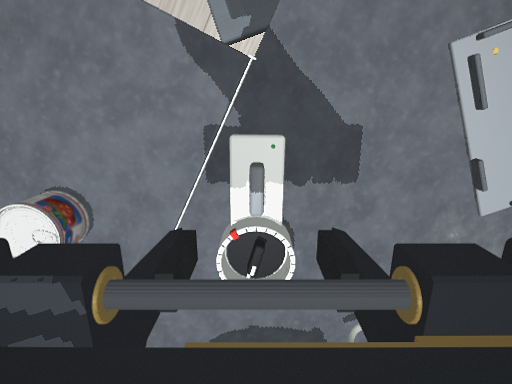

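Wrist view: base end edge (230..285,135), ridge centred at column 257, rim x 216–296, marker (234,235), with pointer toward (252,273). The timer lies straight along the tool.

Run:
```python
from h import *
np.set_printoptions(precision=4,suppress=True)
c=cam('wrist')
e=plane(c,[(230,136),(285,136)],.018);s=plane(c,[(230.5,205),(284.5,205)],.018);w=plane(c,[(216.5,254),(296,254)],.05)
print(e,s,w,np.linalg.norm(e[0]-e[1]),np.linalg.norm(w[0]-w[1]))
m=e.mean(0)[:2];wm=w.mean(0)[:2];d=wm-m;y=np.arctan2(d[1],d[0]);print('L143?',np.linalg.norm(d),'yaw',y)
d2=s.mean(0)[:2]-m;print('yaw2',np.arctan2(d2[1],d2[0]))
a=np.arctan2(d[1],d[0]);g=m+.058*np.array([np.cos(a),np.sin(a)]);print('grip',g)
R_=plane(c,[(250,163),(264,163)],.05);print('ridge end top',R_,R_.mean(0)[:2]+.028*np.array([np.cos(a),np.sin(a)]))
go((g[0],g[1],.06),y+np.pi)
```

```text
[[ 0.4569 -0.1745  0.018 ]
 [ 0.477  -0.1159  0.018 ]] [[ 0.5336 -0.2023  0.018 ]
 [ 0.5546 -0.1408  0.018 ]] [[ 0.5747 -0.2316  0.05  ]
 [ 0.6042 -0.1457  0.05  ]] 0.06189690024923707 0.0907838128786901
L143? 0.12997755596826216 yaw -0.34114585086059707
yaw2 -0.3293066034163587
grip [ 0.5216 -0.1646]
ridge end top [[ 0.4884 -0.1609  0.05  ]
 [ 0.4931 -0.1471  0.05  ]] [ 0.5171 -0.1633]
at [ 0.5109 -0.1621  0.1987] q [ 0.68  0.73 -0.79  1.86  0.68  0.85  0.78] F [ 0.3 -0.1 -1. ] t 1.9 open 0.765
xyz [-0.0109  0.0011  0.1387] rot [ 0.0003 -0.0001  0.0109]
```

Request:
carry_out([
  {"rot": [0,0,0.01],"xyz": [-0.007,0.001,0.03],"grip": 110},
  {"rot": [0,0,0.01],"xyz": [-0.007,0.001,0.065],"grip": 110},
  {"rot": [0,0,0.01],"xyz": [-0.007,0.001,0.1],"grip": 110},
  {"rot": [0,0,0.01],"xyz": [-0.007,0.001,0.13],"grip": 110},
  {"rot": [0,0,0.01],"xyz": [-0.007,0.001,0.15],"grip": 110},
  {"rot": [0,0,0.01],"xyz": [-0.007,0.001,0.165],"grip": 110},
  {"rot": [0,0,0.01],"xyz": [-0.007,0.001,0.175],"grip": 110},
  {"rot": [0,0,0.01],"xyz": [-0.007,0.001,0.175],"grip": 110},
])

```text
clock: 2.57
tool_pos: [0.5172, -0.1633, 0.0224]
eef_rot: [0.168, 0.986, -0.0, -0.001]
contact_force: [0.1, 0.3, 0.6]
opening: 0.568
finger_force: 0.0
```

Request:
carry_out([
  {"rot": [0,0,0],"xyz": [0,0,0],"grip": 180},
  {"rot": [0,0,0],"xyz": [0,0,0],"grip": 220},
  {"rot": [0,0,0],"xyz": [0,0,0],"grip": 255},
  {"rot": [0,0,0],"xyz": [0,0,0],"grip": 255},
  {"rot": [0,0,0],"xyz": [0,0,0],"grip": 255},
  {"rot": [0,0,0],"xyz": [0,0,0],"grip": 255},
  {"rot": [0,0,0],"xyz": [0,0,0],"grip": 255},
], squeeze=25)

```text
clock: 3.15
tool_pos: [0.518, -0.1642, 0.0244]
eef_rot: [0.168, 0.986, -0.001, 0.0]
contact_force: [-1.2, -1.3, 6.8]
opening: 0.175
finger_force: 25.0
```

Request:
carry_out([
  {"rot": [0,0,0],"xyz": [0,0,-0.005],"grip": 255},
  {"rot": [0,0,0],"xyz": [0,0,-0.015],"grip": 255},
  {"rot": [0,0,0],"xyz": [0,0,-0.035],"grip": 255},
  {"rot": [0,0,0],"xyz": [0,0,-0.06],"grip": 255},
  {"rot": [0,0,0],"xyz": [0,0,-0.08],"grip": 255},
  {"rot": [0,0,0],"xyz": [0,0,-0.09],"grip": 255},
  {"rot": [0,0,0],"xyz": [0,0,-0.09],"grip": 255},
  {"rot": [0,0,0],"xyz": [0,0,-0.09],"grip": 255},
], squeeze=35)

```text
clock: 3.82
tool_pos: [0.5176, -0.1635, 0.1136]
eef_rot: [0.168, 0.986, -0.0, -0.0]
contact_force: [-0.5, 0.6, -5.3]
opening: 0.18
finger_force: 35.0
```

Run:
```python
from h import *
go((.504,.1416,.12),np.pi+.031)
a=r.snapshot('wrist');cv2.imwrite('pics/w2.png',a[:,:,::-1])
```

```text
at [ 0.5176 -0.1635  0.1136] q [ 0.61  0.85 -0.67  1.91  0.83  0.69  0.66] F [-0.5  0.6 -5.3] t 3.82 open 0.18
xyz [ 0.1137  0.2835 -0.0064] rot [-2.00e-04 -0.00e+00 -3.68e-01]
```

View pics/w2.png

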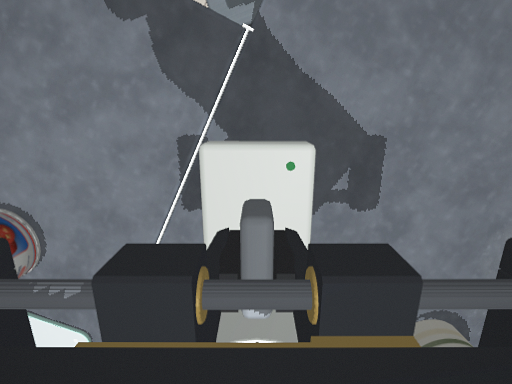

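Run:
```python
from h import *
np.set_printoptions(precision=4,suppress=True)
s=r.get_state();c=cam('wrist',s);A=R.from_quat(s['eef_rot'])
for dz in(.002,.005,.008):
    p=plane(c,[(200,144),(315,144),(201.5,150),(314.5,150),(206,243),(311,243),(240,205),(273,205)],s['tool_pos'][2]-dz)
    t=A.inv().apply(p-s['tool_pos']);print(dz,t[:,:2].tolist(),np.linalg.norm(t[2]-t[3]),np.linalg.norm(t[4]-t[5]))
p=plane(c,[(242,202),(272,202)],s['tool_pos'][2]+.027);print(A.inv().apply(p-s['tool_pos']))
```

```text
0.002 [[0.055838231487199984, -0.028405085397151954], [0.05584392018313913, 0.030664046106903618], [0.05277189260073484, -0.02779387511509079], [0.052777989994045885, 0.030575092966977527], [0.00037608757526941874, -0.027995464358421155], [0.0003861873931429469, 0.031486451233585046], [0.022967937235186458, -0.008373490731560757], [0.02297057104988094, 0.009603267566276328]] 0.058368980086615466 0.059481928354411184
0.005 [[0.05554144957727427, -0.028994108196664384], [0.055547253679668986, 0.03127335754274505], [0.05241290393795386, -0.0283704983043949], [0.05241912502895548, 0.031182599812329785], [-0.001045853688171187, -0.028576177184488346], [-0.0010355489755037388, 0.032112446785030335], [0.022004316353273563, -0.00855613298906607], [0.022007003600111638, 0.00978531942836378]] 0.05955311036480782 0.06068863699083431
0.008 [[0.05524466766734862, -0.029583130996176835], [0.05525058717619884, 0.031882668978586465], [0.05205391527517293, -0.02894712149369905], [0.05206026006386513, 0.03179010665768204], [-0.0024677949516117934, -0.029156890010555533], [-0.002457285344150311, 0.032738442336475604], [0.021040695471360622, -0.008738775246571337], [0.021043436150342328, 0.009967371290451232]] 0.06073724064300023 0.061895345627257396
[[ 0.0337 -0.0057 -0.0269]
 [ 0.0337  0.0074 -0.027 ]]
```

Request:
carry_out([
  {"rot": [0,0,-0.02],"xyz": [0.004,0.01,0],"grip": 255},
  {"rot": [0,0,-0.06],"xyz": [0.011,0.03,0],"grip": 255},
  {"rot": [0,0,-0.1],"xyz": [0.023,0.055,0],"grip": 255},
  {"rot": [0,0,-0.15],"xyz": [0.035,0.085,0],"grip": 255},
  {"rot": [0,0,-0.2],"xyz": [0.047,0.115,0],"grip": 255},
  {"rot": [0,0,-0.25],"xyz": [0.059,0.145,0],"grip": 255},
  {"rot": [0,0,-0.3],"xyz": [0.071,0.175,0],"grip": 255},
  {"rot": [0,0,-0.368],"xyz": [0.083,0.205,0],"grip": 255},
])

```text
clock: 4.53
tool_pos: [0.506, 0.06, 0.1127]
eef_rot: [-0.018, 1.0, 0.0, -0.001]
contact_force: [1.0, -0.6, -5.1]
opening: 0.18
finger_force: 35.0
```

```bash
python3 -c "
from h import *
go((.5015,.1415,.12),np.pi+.031)"
```

```text
at [0.506  0.06   0.1127] q [ 0.22  0.84 -0.72  2.    0.91  0.66  0.5 ] F [ 1.  -0.6 -5.1] t 4.53 open 0.18
xyz [ 0.0015  0.0817 -0.0072] rot [ 0.0002 -0.0021  0.0049]
```

Request:
carry_out([
  {"rot": [0,0,0.005],"xyz": [0.001,0.025,-0.003],"grip": 255},
  {"rot": [0,0,0.005],"xyz": [0.0015,0.05,-0.006],"grip": 255},
  {"rot": [0,0,0.005],"xyz": [0.0015,0.07,-0.007],"grip": 255},
  {"rot": [0,0,0.005],"xyz": [0.0015,0.082,-0.007],"grip": 255},
  {"rot": [0,0,0.005],"xyz": [0.0015,0.082,-0.007],"grip": 255},
  {"rot": [0,0,0.005],"xyz": [0.0015,0.082,-0.007],"grip": 255},
])

```text
clock: 5.03
tool_pos: [0.5026, 0.1392, 0.1199]
eef_rot: [-0.014, 1.0, -0.001, -0.001]
contact_force: [-0.8, -0.8, -4.6]
opening: 0.181
finger_force: 35.0
```

Run:
```python
from h import *
s=r.get_state();go((.5015,.1415,.12),np.pi+.031,s)
a=r.snapshot('wrist');cv2.imwrite('pics/w3.png',a[:,:,::-1])
```

```text
at [0.5026 0.1392 0.1199] q [ 0.06  0.84 -0.72  1.96  0.88  0.69  0.38] F [-0.8 -0.8 -4.6] t 5.03 open 0.181
xyz [ 0.001   0.0023 -0.0001] rot [-0.0015 -0.0015 -0.0032]
```

View pics/w3.png

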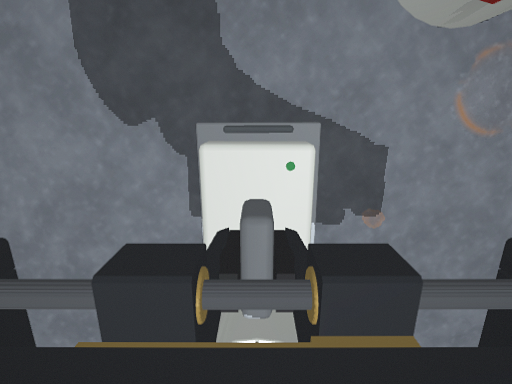

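The dock's rear plate edge (197..320,123) and rear upstand (223..293, 125..132) are visible beyond the held timer.

Run:
```python
from h import *
np.set_printoptions(precision=4,suppress=True)
s=r.get_state();c=cam('wrist',s);A=R.from_quat(s['eef_rot'])
f=lambda uv,z:A.inv().apply(plane(c,uv,z)-s['tool_pos'])
print('plate',f([(197,123.5),(320,123.5)],.006),'upst top',f([(223.5,132),(293,132),(223.5,126),(293,126)],.018))
print('timer',f([(200,144),(315,144)],s['tool_pos'][2]-.005))
K=cam('scene');print(K[3])
```

```text
plate [[ 0.0624 -0.052   0.1141]
 [ 0.0625  0.0569  0.1138]] upst top [[ 0.0558 -0.0274  0.102 ]
 [ 0.0558  0.0317  0.1019]
 [ 0.0607 -0.0273  0.102 ]
 [ 0.0608  0.0315  0.1019]]
timer [[ 0.0553 -0.029   0.0052]
 [ 0.0553  0.0313  0.005 ]]
[-0.3795  0.5386  0.6974]
```

Request:
carry_out([
  {"rot": [0,0,0],"xyz": [-0.001,0.001,0.015],"grip": 255},
  {"rot": [0,0,0],"xyz": [-0.003,0.001,0.035],"grip": 255},
  {"rot": [0,0,0],"xyz": [-0.003,0.001,0.055],"grip": 255},
  {"rot": [0,0,0],"xyz": [-0.003,0.001,0.065],"grip": 255},
  {"rot": [0,0,0],"xyz": [-0.003,0.001,0.069],"grip": 255},
  {"rot": [0,0,0],"xyz": [-0.003,0.001,0.069],"grip": 255},
  {"rot": [0,0,0],"xyz": [-0.003,0.001,0.069],"grip": 255},
])

```text
clock: 5.67
tool_pos: [0.5065, 0.1402, 0.0521]
eef_rot: [-0.013, 1.0, -0.0, 0.0]
contact_force: [0.0, 0.1, -4.8]
opening: 0.176
finger_force: 35.0
```

Run:
```python
from h import *
s=r.get_state();go((.5045,.1415,.05),np.pi+.031,s)
a=r.snapshot('wrist')[:,:,::-1];b=r.snapshot('side')[:,:,::-1]
cv2.imwrite('pics/raw_w4.png',a);cv2.imwrite('pics/raw_s4.png',b)
f=lambda i,x,y,w,h:cv2.resize(i[y:y+h,x:x+w],(400,300),interpolation=cv2.INTER_CUBIC)
cv2.imwrite('pics/c4.png',np.hstack([f(a,180,80,160,120),f(b,140,170,140,105)]))
```

```text
at [0.5065 0.1402 0.0521] q [ 0.    0.94 -0.61  1.98  1.03  0.57  0.26] F [ 0.   0.1 -4.8] t 5.67 open 0.176
xyz [0.0019 0.0013 0.0021] rot [-0.      0.0004 -0.0054]
```

View pics/c4.png

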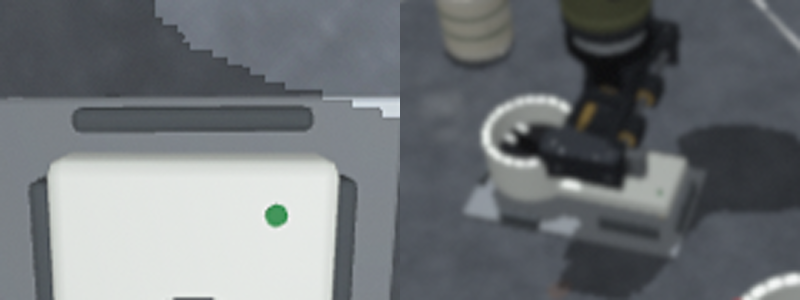

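Run:
```python
from h import *
np.set_printoptions(precision=4,suppress=True)
s=r.get_state();c=cam('wrist',s);A=R.from_quat(s['eef_rot'])
f=lambda uv,z:A.inv().apply(plane(c,np.array(uv)/2.5+[180,80],z)-s['tool_pos'])
print('plate',f([(200,97)],.006),'upst',f([(72,131),(313,131)],.018),'side ups outer',f([(30,200),(357,200)],.018))
z=s['tool_pos'][2]
for dz in(.005,.023):print('timer',f([(48,165),(338,165),(200,153),(200,157)],z-dz))
```

```text
plate [[0.0674 0.0029 0.0465]] upst [[ 0.0595 -0.0289  0.0345]
 [ 0.0595  0.0308  0.0345]] side ups outer [[ 0.0423 -0.0404  0.0345]
 [ 0.0423  0.0428  0.0345]]
timer [[ 0.0543 -0.0294  0.0049]
 [ 0.0543  0.0314  0.0049]
 [ 0.0567  0.0025  0.0049]
 [ 0.0559  0.0025  0.0049]]
timer [[ 0.0524 -0.033   0.0229]
 [ 0.0524  0.0351  0.0229]
 [ 0.0551  0.0027  0.0229]
 [ 0.0542  0.0027  0.0229]]
```

Centred: about 3.5 mm gap at the rear (nominal 4), y symmetric. Lowering gently.

Request:
carry_out([
  {"rot": [0,0,0],"xyz": [0,0,0.003],"grip": 255},
  {"rot": [0,0,0],"xyz": [0,0,0.006],"grip": 255},
  {"rot": [0,0,0],"xyz": [0,0,0.009],"grip": 255},
  {"rot": [0,0,0],"xyz": [0,0,0.012],"grip": 255},
  {"rot": [0,0,0],"xyz": [0,0,0.014],"grip": 255},
  {"rot": [0,0,0],"xyz": [0,0,0.016],"grip": 255},
  {"rot": [0,0,0],"xyz": [0,0,0.018],"grip": 255},
  {"rot": [0,0,0],"xyz": [0,0,0.018],"grip": 255},
])

```text
clock: 6.43
tool_pos: [0.5061, 0.1405, 0.0333]
eef_rot: [-0.013, 1.0, -0.0, -0.0]
contact_force: [0.5, -0.3, -5.4]
opening: 0.177
finger_force: 35.0
```

Request:
carry_out([
  {"rot": [0,0,0],"xyz": [0,0,0.0005],"grip": 255},
  {"rot": [0,0,0],"xyz": [0,0,0.001],"grip": 255},
  {"rot": [0,0,0],"xyz": [0,0,0.0015],"grip": 255},
  {"rot": [0,0,0],"xyz": [0,0,0.002],"grip": 255},
  {"rot": [0,0,0],"xyz": [0,0,0.002],"grip": 255},
])

```text
clock: 6.85
tool_pos: [0.5062, 0.1405, 0.0317]
eef_rot: [-0.013, 1.0, -0.0, 0.0]
contact_force: [-0.2, 0.3, -4.7]
opening: 0.182
finger_force: 35.0
```

Request:
carry_out([
  {"rot": [0,0,0],"xyz": [0,0,0.0005],"grip": 255},
  {"rot": [0,0,0],"xyz": [0,0,0.001],"grip": 255},
  {"rot": [0,0,0],"xyz": [0,0,0.0015],"grip": 255},
  {"rot": [0,0,0],"xyz": [0,0,0.002],"grip": 255},
  {"rot": [0,0,0],"xyz": [0,0,0.002],"grip": 255},
])

```text
clock: 7.27
tool_pos: [0.5063, 0.1406, 0.0304]
eef_rot: [-0.013, 1.0, -0.0, 0.0]
contact_force: [-1.9, -0.7, 4.5]
opening: 0.18
finger_force: 35.0
```

Contact came at the expected height, so I'll release and rise.

Request:
carry_out([
  {"rot": [0,0,0],"xyz": [0,0,0],"grip": 190},
  {"rot": [0,0,0],"xyz": [0,0,0],"grip": 150},
  {"rot": [0,0,0],"xyz": [0,0,0],"grip": 120},
  {"rot": [0,0,0],"xyz": [0,0,0],"grip": 120},
  {"rot": [0,0,0],"xyz": [0,0,-0.02],"grip": 120},
  {"rot": [0,0,0],"xyz": [0,0,-0.05],"grip": 120},
  {"rot": [0,0,0],"xyz": [0,0,-0.08],"grip": 120},
  {"rot": [0,0,0],"xyz": [-0.01,0,-0.11],"grip": 120},
])

```text
clock: 7.93
tool_pos: [0.5141, 0.1408, 0.1407]
eef_rot: [-0.014, 1.0, -0.0, -0.002]
contact_force: [0.8, -0.5, -0.9]
opening: 0.524
finger_force: 0.0
```

Request:
carry_out([
  {"rot": [0,0,0],"xyz": [0,0,-0.03],"grip": 120},
  {"rot": [0,0,0],"xyz": [0,0,-0.05],"grip": 120},
  {"rot": [0,0,0],"xyz": [0,0,-0.06],"grip": 120},
  {"rot": [0,0,0],"xyz": [0,0,-0.06],"grip": 120},
  {"rot": [0,0,0],"xyz": [0,0,-0.06],"grip": 120},
])

```text
clock: 8.35
tool_pos: [0.5161, 0.1404, 0.1992]
eef_rot: [-0.013, 1.0, -0.0, -0.0]
contact_force: [0.4, -0.1, -0.2]
opening: 0.529
finger_force: 0.0
```

Run:
```python
from h import *
s=r.get_state();go((.5915,.143,.20),np.pi+.028,s)
a=r.snapshot('wrist')[:,:,::-1];b=r.snapshot('side')[:,:,::-1];c=r.snapshot('scene')[:,:,::-1]
cv2.imwrite('pics/raw_w5.png',a)
f=lambda i,x,y,w,h:cv2.resize(i[y:y+h,x:x+w],(400,300),interpolation=cv2.INTER_CUBIC)
cv2.imwrite('pics/c5.png',np.vstack([np.hstack([f(a,160,90,200,150),f(a,196,225,120,90)]),np.hstack([f(b,140,170,140,105),f(c,160,160,120,90)])]))
```

```text
at [0.5161 0.1404 0.1992] q [ 0.13  0.74 -0.83  1.86  0.72  0.87  0.54] F [ 0.4 -0.1 -0.2] t 8.35 open 0.529
xyz [-0.0755  0.0007 -0.0008] rot [-0.0007 -0.0002 -0.002 ]
```

View pics/c5.png

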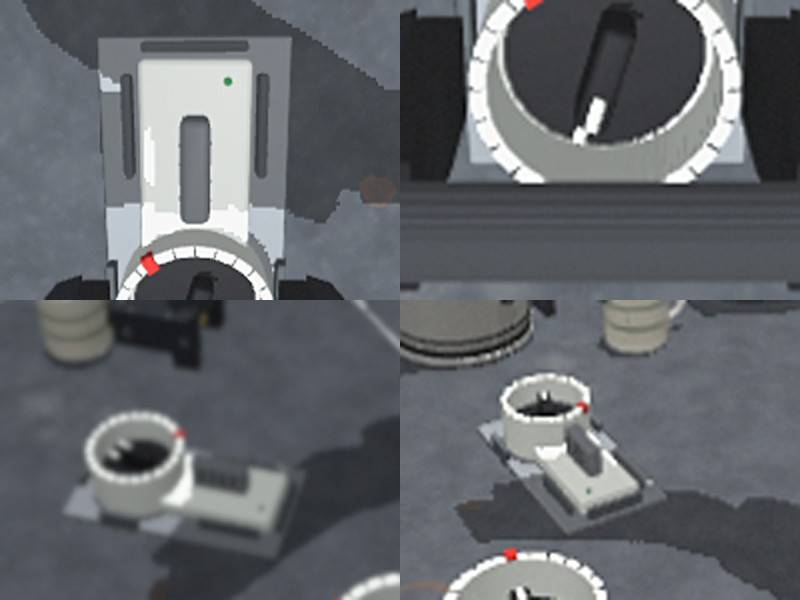

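Run:
```python
from h import *
np.set_printoptions(precision=4,suppress=True)
c=cam('wrist');y=.027
ax=np.array([.5935,.1429])
w=plane(c,[(217,250),(298.6,250)],.056);print('rim',w,np.linalg.norm(w[0]-w[1]),w.mean(0))
mk=plane(c,[(234.5,221.5)],.056)[0];tip=plane(c,[(249.4,267)],.029)[0]
b=plane(c,[(196+202/3.333,225+95/3.333),(196+222/3.333,225+5/3.333)],.052)
cy=w.mean(0)[1]
for a in(ax,np.array([.5935,cy]),np.array([.589,cy])):
  an=lambda p:(y-np.arctan2(p[1]-a[1],p[0]-a[0]))
  print(a,'marker',an(mk),np.hypot(*(mk[:2]-a)),'tip',an(tip),np.hypot(*(tip[:2]-a)))
d=b[0]-b[1];print('bar',b,y-np.arctan2(d[1],d[0]),np.linalg.norm(d))
uv=proj(c,[[*ax,.056]]);print(uv)
```

```text
rim [[0.5909 0.0988 0.056 ]
 [0.5885 0.1894 0.056 ]] 0.09067870595452654 [0.5897 0.1441 0.056 ]
[0.5935 0.1429] marker 2.5754043212291062 0.044470965831387 tip 0.26653031035101427 0.034087589692975415
[0.5935 0.1441] marker 2.553394002112448 0.0451518561352685 tip 0.3003895797027158 0.034391634624587754
[0.589  0.1441] marker 2.490861411790106 0.0415581178551077 tip 0.269024777534264 0.038743565713146216
bar [[0.5961 0.1429 0.052 ]
 [0.5632 0.1487 0.052 ]] 0.19938571625358845 0.03339442042144119
[[256.6285 253.0608]]
```

Docked flat, dial ≈0.25, marker ≈2.5. I'll move over the dial with fingers pre-closed to about 28 mm.

Request:
carry_out([
  {"rot": [0,0,0.08],"xyz": [-0.025,0,0.01],"grip": 175},
  {"rot": [0,0,0.16],"xyz": [-0.05,0.001,0.03],"grip": 175},
  {"rot": [0,0,0.25],"xyz": [-0.07,0.001,0.06],"grip": 175},
  {"rot": [0,0,0.25],"xyz": [-0.076,0.001,0.09],"grip": 175},
  {"rot": [0,0,0.25],"xyz": [-0.076,0.001,0.11],"grip": 175},
  {"rot": [0,0,0.25],"xyz": [-0.076,0.001,0.115],"grip": 175},
  {"rot": [0,0,0.25],"xyz": [-0.076,0.001,0.115],"grip": 175},
  {"rot": [0,0,0.25],"xyz": [-0.076,0.001,0.115],"grip": 175},
])

```text
clock: 9.17
tool_pos: [0.5918, 0.1443, 0.0848]
eef_rot: [0.111, 0.994, 0.0, -0.0]
contact_force: [0.1, -0.1, 0.2]
opening: 0.311
finger_force: 0.0
```

Run:
```python
from h import *
s=r.get_state();go((.592,.143,.035),2.92,s)
a=r.snapshot('wrist')[:,:,::-1]
cv2.imwrite('pics/w6.png',cv2.resize(a[200:384,130:380],(750,552)))
```

```text
at [0.5918 0.1443 0.0848] q [ 0.04  0.95 -0.66  1.71  0.8   0.76  0.33] F [ 0.1 -0.1  0.2] t 9.17 open 0.311
xyz [-0.0005 -0.0012  0.0498] rot [ 0.0002 -0.0006 -0.0014]
```

View pics/w6.png

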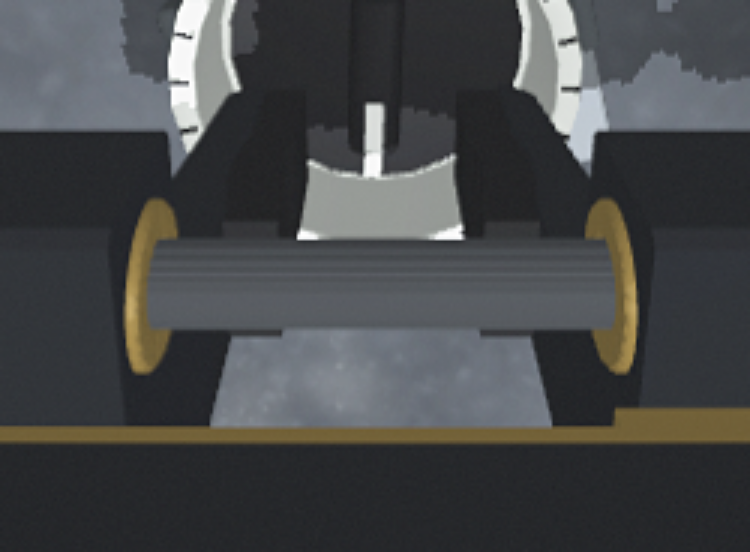

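The bar and pointer are aligned with the tool (column ~375, fingers centred ~381), so about 1 mm to shift. Then descend and grip softly.

Request:
carry_out([
  {"rot": [0,0,0],"xyz": [0,-0.001,0.01],"grip": 175},
  {"rot": [0,0,0],"xyz": [0,-0.001,0.022],"grip": 175},
  {"rot": [0,0,0],"xyz": [0,-0.001,0.034],"grip": 175},
  {"rot": [0,0,0],"xyz": [0,-0.001,0.043],"grip": 175},
  {"rot": [0,0,0],"xyz": [0,-0.001,0.048],"grip": 175},
  {"rot": [0,0,0],"xyz": [0,-0.001,0.049],"grip": 175},
  {"rot": [0,0,0],"xyz": [0,-0.001,0.049],"grip": 175},
])

```text
clock: 9.8
tool_pos: [0.5917, 0.1428, 0.0351]
eef_rot: [0.112, 0.994, -0.0, -0.0]
contact_force: [0.8, 0.2, 0.2]
opening: 0.313
finger_force: 0.0
```

Request:
carry_out([
  {"rot": [0,0,0],"xyz": [0,0,0],"grip": 200},
  {"rot": [0,0,0],"xyz": [0,0,0],"grip": 215},
  {"rot": [0,0,0],"xyz": [0,0,0],"grip": 230},
  {"rot": [0,0,0],"xyz": [0,0,0],"grip": 255},
  {"rot": [0,0,0],"xyz": [0,0,0],"grip": 255},
  {"rot": [0,0,0],"xyz": [0,0,0],"grip": 255},
], squeeze=12)

```text
clock: 10.3
tool_pos: [0.5923, 0.143, 0.0362]
eef_rot: [0.112, 0.994, 0.0, 0.0]
contact_force: [0.3, -0.2, 3.7]
opening: 0.137
finger_force: 11.9
```

Request:
carry_out([
  {"rot": [0,0,0.05],"xyz": [0,0,0],"grip": 255},
  {"rot": [0,0,0.12],"xyz": [0,0,0],"grip": 255},
  {"rot": [0,0,0.2],"xyz": [0,0,0],"grip": 255},
  {"rot": [0,0,0.28],"xyz": [0,0,0],"grip": 255},
  {"rot": [0,0,0.36],"xyz": [0,0,0],"grip": 255},
  {"rot": [0,0,0.44],"xyz": [0,0,0],"grip": 255},
  {"rot": [0,0,0.5],"xyz": [0,0,0],"grip": 255},
  {"rot": [0,0,0.5],"xyz": [0,0,0],"grip": 255},
])

```text
clock: 10.97
tool_pos: [0.5926, 0.1437, 0.0362]
eef_rot: [0.354, 0.935, 0.001, 0.001]
contact_force: [1.3, 1.4, 1.7]
opening: 0.138
finger_force: 12.0
```

Request:
carry_out([
  {"rot": [0,0,0.05],"xyz": [0,0,0],"grip": 255},
  {"rot": [0,0,0.12],"xyz": [0,0,0],"grip": 255},
  {"rot": [0,0,0.2],"xyz": [0,0,0],"grip": 255},
  {"rot": [0,0,0.28],"xyz": [0,0,0],"grip": 255},
  {"rot": [0,0,0.36],"xyz": [0,0,0],"grip": 255},
  {"rot": [0,0,0.44],"xyz": [0,0,0],"grip": 255},
  {"rot": [0,0,0.5],"xyz": [0,0,0],"grip": 255},
  {"rot": [0,0,0.5],"xyz": [0,0,0],"grip": 255},
])

```text
clock: 11.63
tool_pos: [0.593, 0.1438, 0.0362]
eef_rot: [0.574, 0.819, 0.001, 0.001]
contact_force: [1.7, 2.9, 1.4]
opening: 0.136
finger_force: 12.0
```

Forces are low. Continuing about 1.15 rad more, then check.

Request:
carry_out([
  {"rot": [0,0,0.05],"xyz": [0,0,0],"grip": 255},
  {"rot": [0,0,0.12],"xyz": [0,0,0],"grip": 255},
  {"rot": [0,0,0.2],"xyz": [0,0,0],"grip": 255},
  {"rot": [0,0,0.28],"xyz": [0,0,0],"grip": 255},
  {"rot": [0,0,0.36],"xyz": [0,0,0],"grip": 255},
  {"rot": [0,0,0.44],"xyz": [0,0,0],"grip": 255},
  {"rot": [0,0,0.52],"xyz": [0,0,0],"grip": 255},
  {"rot": [0,0,0.6],"xyz": [0,0,0],"grip": 255},
])

```text
clock: 12.3
tool_pos: [0.5935, 0.1432, 0.0362]
eef_rot: [0.791, 0.612, 0.002, 0.0]
contact_force: [4.3, 1.4, 1.3]
opening: 0.134
finger_force: 12.0
```

Request:
carry_out([
  {"rot": [0,0,0.08],"xyz": [0,0,0],"grip": 255},
  {"rot": [0,0,0.16],"xyz": [0,0,0],"grip": 255},
  {"rot": [0,0,0.24],"xyz": [0,0,0],"grip": 255},
  {"rot": [0,0,0.32],"xyz": [0,0,0],"grip": 255},
  {"rot": [0,0,0.4],"xyz": [0,0,0],"grip": 255},
  {"rot": [0,0,0.48],"xyz": [0,0,0],"grip": 255},
  {"rot": [0,0,0.53],"xyz": [0,0,0],"grip": 255},
  {"rot": [0,0,0.53],"xyz": [0,0,0],"grip": 255},
])

```text
clock: 12.97
tool_pos: [0.5937, 0.1428, 0.0362]
eef_rot: [0.923, 0.384, 0.002, 0.0]
contact_force: [3.7, 0.5, 2.1]
opening: 0.136
finger_force: 12.0
```

Run:
```python
from h import *
s=r.get_state();go((.592,.143,.035),.65,s)
a=r.snapshot('wrist')[:,:,::-1];b=r.snapshot('side')[:,:,::-1]
cv2.imwrite('pics/raw_w7.png',a)
f=lambda i,x,y,w,h:cv2.resize(i[y:y+h,x:x+w],(400,300),interpolation=cv2.INTER_CUBIC)
cv2.imwrite('pics/c7.png',np.hstack([f(a,130,150,250,188),f(b,140,170,140,105)]))
```

```text
at [0.5937 0.1428 0.0362] q [-0.26  0.95 -0.09  1.74  0.17  0.45 -1.25] F [3.7 0.5 2.1] t 12.97 open 0.136
xyz [-0.001  -0.0013  0.0012] rot [ 0.0019 -0.0027  0.1389]
```

View pics/c7.png

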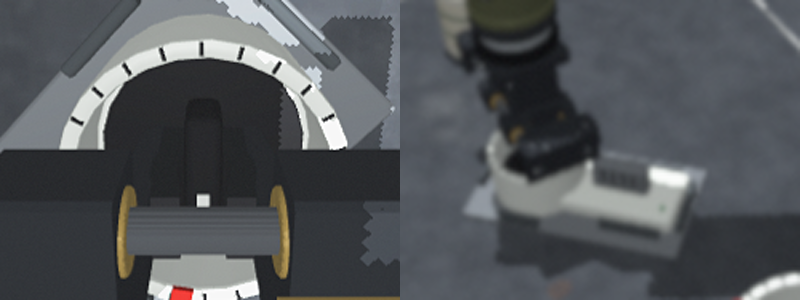

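Picture: white pointer on the bar at px (257,275), marker at px (243,334), so the pointer is just short of it. The rest I'll measure numerically.

```bash
cat >> h.py <<'E'
def blobs(a,kind,box):
    h=cv2.cvtColor(a,cv2.COLOR_RGB2HSV)
    m=((h[...,1]>150)&(h[...,2]>90)&((h[...,0]<8)|(h[...,0]>172))) if kind=='red' else ((h[...,1]<40)&(h[...,2]>195))
    k=np.zeros_like(m);x,y,w,hh=box;k[y:y+hh,x:x+w]=1;m=(m&k).astype(np.uint8)
    n,_,st,ce=cv2.connectedComponentsWithStats(m)
    return [(st[i].tolist(),ce[i].round(2).tolist()) for i in range(1,n) if st[i][4]>3]
E
python3 - <<'E'
from h import *
np.set_printoptions(precision=4,suppress=True)
a=cv2.imread('pics/raw_w7.png')[:,:,::-1].copy()
print('red',blobs(a,'red',(200,300,110,84)),'white',blobs(a,'white',(235,262,45,30)))
c=cam('wrist')
print(proj(c,[[.593,.1432,.056],[.593,.1432,.024]]))
for b,_ in [(0,0)]:pass
s=r.get_state();A=R.from_quat(s['eef_rot'])
f=lambda uv,z:A.inv().apply(plane(c,uv,z)-s['tool_pos'])
print(f([(243,334)],.056),f([(257,275)],.052))
E
```

```text
red [([236, 330, 15, 13, 165], [242.72, 336.21])] white [([253, 273, 7, 6, 42], [256.0, 275.5])]
[[256.3952 263.6151]
 [256.3963 236.8946]]
[[-0.042  -0.0077 -0.0199]] [[-0.0088 -0.0003 -0.0158]]
```

Request:
carry_out([
  {"rot": [0,0,0.05],"xyz": [0,0,0],"grip": 255},
  {"rot": [0,0,0.11],"xyz": [0,0,0],"grip": 255},
  {"rot": [0,0,0.165],"xyz": [0,0,0],"grip": 255},
  {"rot": [0,0,0.165],"xyz": [0,0,0],"grip": 255},
  {"rot": [0,0,0.165],"xyz": [0,0,0],"grip": 255},
  {"rot": [0,0,0.165],"xyz": [0,0,0],"grip": 255},
])

```text
clock: 13.57
tool_pos: [0.5931, 0.1427, 0.0362]
eef_rot: [0.952, 0.307, 0.001, 0.0]
contact_force: [4.7, -0.8, 3.2]
opening: 0.138
finger_force: 12.0
```

Run:
```python
from h import *
np.set_printoptions(precision=4,suppress=True)
s=r.get_state();a=r.snapshot('wrist')
rd=blobs(a,'red',(200,300,110,84));wh=blobs(a,'white',(235,262,45,30));print(rd,wh)
c=cam('wrist',s);A=R.from_quat(s['eef_rot'])
f=lambda uv,z:A.inv().apply(plane(c,uv,z)-s['tool_pos'])
print(f([rd[0][1]],.056),f([w[1] for w in wh],.052)); go((.593,.143,.085),.6,s)
```

```text
[([250, 331, 13, 12, 153], [256.12, 336.59])] [([253, 273, 7, 6, 42], [256.0, 275.5])]
[[-0.0438 -0.0008 -0.0199]] [[-0.0092 -0.0009 -0.0159]]
at [0.5931 0.1427 0.0362] q [-0.28  0.95 -0.06  1.74  0.11  0.45 -1.36] F [ 4.7 -0.8  3.2] t 13.57 open 0.138
xyz [ 0.0002 -0.0002 -0.0488] rot [ 0.001  -0.002   0.0248]
```

Aligned. Release, rise, and verify.

Request:
carry_out([
  {"rot": [0,0,0],"xyz": [0,0,0],"grip": 205},
  {"rot": [0,0,0],"xyz": [0,0,0],"grip": 180},
  {"rot": [0,0,0],"xyz": [0,0,0],"grip": 175},
  {"rot": [0,0,0],"xyz": [0,0,0],"grip": 175},
  {"rot": [0,0,0],"xyz": [0,0,-0.01],"grip": 175},
  {"rot": [0,0,0],"xyz": [0,0,-0.03],"grip": 175},
  {"rot": [0,0,0],"xyz": [0,0,-0.06],"grip": 175},
  {"rot": [0,0,0],"xyz": [0,0,-0.09],"grip": 175},
])

```text
clock: 14.28
tool_pos: [0.5907, 0.1426, 0.1265]
eef_rot: [0.952, 0.307, -0.001, -0.0]
contact_force: [0.3, 0.6, -0.1]
opening: 0.313
finger_force: 0.0
```

Request:
carry_out([
  {"rot": [0,0,0],"xyz": [0.03,0,-0.03],"grip": 175},
  {"rot": [0,0,0],"xyz": [0.06,0,-0.06],"grip": 175},
  {"rot": [0,0,0],"xyz": [0.08,0,-0.08],"grip": 175},
  {"rot": [0,0,0],"xyz": [0.08,0,-0.08],"grip": 175},
  {"rot": [0,0,0],"xyz": [0.08,0,-0.08],"grip": 175},
])

```text
clock: 14.7
tool_pos: [0.6574, 0.1904, 0.2072]
eef_rot: [0.952, 0.307, 0.001, -0.0]
contact_force: [-0.4, -0.8, -0.4]
opening: 0.315
finger_force: 0.0
```

Run:
```python
from h import *
np.set_printoptions(precision=4,suppress=True)
s=r.get_state();a=r.snapshot('wrist');cv2.imwrite('pics/raw_w8.png',a[:,:,::-1])
c=cam('wrist',s);go((.593,.143,.085),.6,s)
A=R.from_quat(s['eef_rot']);ax=np.array([.593,.143])
u=lambda X:proj(c,[X])[0]
d=-A.apply([1,0,0])[:2]
print('exp axis',u([*ax,.052]),'tip',u([*(ax+.036*d),.029]),'mk',u([*(ax+.043*d),.056]))
x,y=u([*(ax+.03*d),.04]).astype(int)
rd=blobs(a,'red',(x-60,y-60,120,120));print(rd);wh=blobs(a,'white',(x-12,y-40,24,60));print(wh)
sc=r.snapshot('scene');sd=r.snapshot('side')
for n,i in(('scene',sc),('side',sd)):
    o=cv2.imread(f'pics/{n}.png')[:,:,::-1];print(n,'diff mug/jar/tin',[int(np.abs(i[y-12:y+12,x-12:x+12].astype(int)-o[y-12:y+12,x-12:x+12]).mean()) for x,y in({'scene':[(230,162),(127,232),(342,172)],'side':[(166,172),(177,325),(275,128)]}[n])])
```

```text
at [0.6574 0.1904 0.2072] q [-0.31  0.8  -0.07  1.4   0.07  0.94 -1.35] F [-0.4 -0.8 -0.4] t 14.7 open 0.315
xyz [-0.0803  0.0008  0.122 ] rot [ 0.0004 -0.0024  0.024 ]
exp axis [257.9119 249.5194] tip [257.8064 267.0291] mk [257.8778 283.9556]
[]
[([256, 255, 4, 14, 52], [257.44, 261.6]), ([245, 266, 3, 2, 4], [246.0, 266.5])]
scene diff mug/jar/tin [1, 1, 44]
side diff mug/jar/tin [29, 8, 12]
```

Request:
carry_out([
  {"rot": [0,0,0],"xyz": [-0.03,0,0],"grip": 175},
  {"rot": [0,0,0],"xyz": [-0.06,0,0],"grip": 175},
  {"rot": [0,0,0],"xyz": [-0.1,0,0],"grip": 175},
  {"rot": [0,0,0],"xyz": [-0.14,0,0],"grip": 175},
  {"rot": [0,0,0],"xyz": [-0.15,0,0],"grip": 175},
  {"rot": [0,0,0],"xyz": [-0.15,0,0],"grip": 175},
])

```text
clock: 15.35
tool_pos: [0.5301, 0.0977, 0.2048]
eef_rot: [0.952, 0.305, -0.004, 0.001]
contact_force: [0.8, 0.8, 0.7]
opening: 0.314
finger_force: 0.0
```

Run:
```python
from h import *
np.set_printoptions(precision=4,suppress=True)
s=r.get_state();a=r.snapshot('wrist');cv2.imwrite('pics/raw_w9.png',a[:,:,::-1])
c=cam('wrist',s);go((.593,.143,.085),.6,s)
A=R.from_quat(s['eef_rot']);ax=np.array([.593,.143])
u=lambda X:proj(c,[X])[0]
d=-A.apply([1,0,0])[:2]
print('exp axis',u([*ax,.052]),'tip',u([*(ax+.036*d),.029]),'mk',u([*(ax+.043*d),.056]))
x,y=u([*(ax+.03*d),.04]).astype(int)
rd=blobs(a,'red',(x-60,y-60,120,120));print(rd);wh=blobs(a,'white',(x-8,y-35,16,60));print(wh)
f=lambda uv,z:A.inv().apply(plane(c,uv,z)-s['tool_pos'])
print(f([rd[0][1]],.056),[f([w[1]],.052) for w in wh])
h=cv2.cvtColor(a,cv2.COLOR_RGB2GRAY)
# rim extents along the row through the axis at rim height
ru=u([*ax,.056]);print('axis@rim',ru);row=h[int(round(ru[1]))];print(row[int(ru[0])-55:int(ru[0])+56].tolist())
sc=r.snapshot('scene');sd=r.snapshot('side')
for n,i in(('scene',sc),('side',sd)):
    o=cv2.imread(f'pics/{n}.png')[:,:,::-1];print(n,'diff mug/jar/tin',[int(np.abs(i[y-12:y+12,x-12:x+12].astype(int)-o[y-12:y+12,x-12:x+12]).mean()) for x,y in({'scene':[(230,162),(127,232),(342,172)],'side':[(166,172),(177,325),(275,128)]}[n])])
```

```text
at [0.5301 0.0977 0.2048] q [-0.22  0.62 -0.08  1.86  0.08  0.67 -1.3 ] F [0.8 0.8 0.7] t 15.35 open 0.314
xyz [ 0.0785 -0.0002  0.1192] rot [-0.0009  0.008   0.0192]
exp axis [257.1221 105.9436] tip [257.1092 140.2342] mk [257.0992 149.6714]
[([254, 147, 6, 9, 48], [256.6, 150.67])]
[([255, 113, 4, 13, 52], [256.5, 119.0]), ([255, 128, 4, 14, 50], [256.62, 133.84]), ([249, 142, 16, 2, 23], [255.83, 142.65]), ([249, 148, 7, 12, 58], [251.07, 154.16]), ([260, 148, 4, 5, 17], [261.76, 149.94])]
[[ 0.0347 -0.0007  0.1485]] [array([[ 0.0661, -0.0008,  0.1523]]), array([[ 0.0514, -0.0007,  0.1524]]), array([[ 0.0425, -0.0015,  0.1524]]), array([[ 0.0305, -0.0065,  0.1525]]), array([[0.0349, 0.0047, 0.1525]])]
axis@rim [257.1213 105.8659]
[196, 195, 195, 195, 196, 196, 195, 196, 171, 251, 250, 249, 249, 252, 224, 153, 147, 146, 145, 255, 255, 189, 80, 74, 77, 78, 78, 79, 77, 79, 79, 78, 76, 77, 78, 79, 80, 80, 80, 78, 79, 80, 80, 80, 81, 81, 77, 51, 48, 33, 46, 58, 69, 71, 73, 79, 76, 77, 68, 55, 39, 81, 83, 81, 80, 83, 82, 80, 83, 83, 82, 83, 81, 82, 82, 81, 82, 82, 82, 82, 81, 82, 81, 82, 80, 81, 81, 81, 59, 226, 224, 151, 133, 134, 130, 139, 255, 249, 247, 248, 251, 200, 199, 203, 202, 203, 202, 203, 203, 201, 206]
scene diff mug/jar/tin [9, 1, 26]
side diff mug/jar/tin [7, 5, 8]
```

Pointer (column 256.5) and marker (256.6) line up, and the gripper is clear. Handing in.

```bash
python3 -c "
from plant import r
print(r.finish_job())"
```

```text
the job is handed in; nothing more can be done
None
```

The small timer is in its dock, flat by its contact height and by camera, with its dial turned clockwise so the pointer meets the red marker to within a pixel; the job was handed in at about 15 s. The arm had no contact with the mug, jar or tin. I compared before-and-after images only, and the arm partly hid the tin and mug.

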